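Tighten the polisher's chuck on the white bob

TASK

The white plastic board is to be polished next: find which of the two upright polishers has the white bob standing loose in its chuck, and tighten that chuck by hand, turning its sleeve clockwise seen from above, regripping as needed, until all three jaws hold the white bob firmly. Feel for it and stop once it is firm; do not wrench it tight. Leave the other chuck open as it is with its brown bob, and leave everything else on the counter where it stands.

Things in the scene. Friction and masses are not known exactly. Their poses are not given: they have to be found in the camera images.
- blue_chuck: upright polisher handle with a blue band, fixed in a black charging dock 110 x 110 x 40 mm, its three-jaw keyless chuck facing up; origin on the chuck's axis, at the underside of the dock, z up. Handle 42 mm across; bore floor is 105 mm above the origin. It may stand on either side
- blue_chuck_sleeve (a joint): sleeve angle, rad: 0 fully open, grows to 4.5 clockwise seen from above, closing the three jaws together; starts at 0 to 0.7. Jaws first touch a shank between 1.7 and 2.7, different for each chuck. Turning takes about 0.2 N m against friction; from first touch the resisting torque climbs, by 0.1 N m when firm (about 0.35 rad past touch; it then stays by friction), by over 0.2 N m when wrenched
- blue_chuck_grip (a point): point on the sleeve's axis at the height to grip it. The ribbed sleeve is 48 mm across and 34 mm tall, from 22 mm below this point to 12 mm above it; the bob in it ends 31 mm above this point. This frame turns with the sleeve
- blue_chuck_mark (a point): red mark on the sleeve's top rim, 22 mm from the axis; turns with the sleeve
- blue_chuck_jaw0: one of the chuck's three dark jaws, 20 mm wide, 25 mm tall, top flush with the sleeve's top; origin on the chuck's axis at the jaw's foot when fully open (107 mm above the dock's underside), moving with the jaw
- blue_chuck_jaw1: one of the chuck's three dark jaws, 20 mm wide, 25 mm tall, top flush with the sleeve's top; origin on the chuck's axis at the jaw's foot when fully open (107 mm above the dock's underside), moving with the jaw
- blue_chuck_jaw2: one of the chuck's three dark jaws, 20 mm wide, 25 mm tall, top flush with the sleeve's top; origin on the chuck's axis at the jaw's foot when fully open (107 mm above the dock's underside), moving with the jaw
- yellow_chuck: upright polisher handle with a yellow band, fixed in a black charging dock 110 x 110 x 40 mm, its three-jaw keyless chuck facing up; origin on the chuck's axis, at the underside of the dock, z up. Handle 42 mm across; bore floor is 105 mm above the origin. It may stand on either side
- yellow_chuck_sleeve (a joint): sleeve angle, rad: 0 fully open, grows to 4.5 clockwise seen from above, closing the three jaws together; starts at 0 to 0.7. Jaws first touch a shank between 1.7 and 2.7, different for each chuck. Turning takes about 0.2 N m against friction; from first touch the resisting torque climbs, by 0.1 N m when firm (about 0.35 rad past touch; it then stays by friction), by over 0.2 N m when wrenched
- yellow_chuck_grip (a point): point on the sleeve's axis at the height to grip it. The ribbed sleeve is 48 mm across and 34 mm tall, from 22 mm below this point to 12 mm above it; the bob in it ends 31 mm above this point. This frame turns with the sleeve
- yellow_chuck_mark (a point): red mark on the sleeve's top rim, 22 mm from the axis; turns with the sleeve
- yellow_chuck_jaw0: one of the chuck's three dark jaws, 20 mm wide, 25 mm tall, top flush with the sleeve's top; origin on the chuck's axis at the jaw's foot when fully open (107 mm above the dock's underside), moving with the jaw
- yellow_chuck_jaw1: one of the chuck's three dark jaws, 20 mm wide, 25 mm tall, top flush with the sleeve's top; origin on the chuck's axis at the jaw's foot when fully open (107 mm above the dock's underside), moving with the jaw
- yellow_chuck_jaw2: one of the chuck's three dark jaws, 20 mm wide, 25 mm tall, top flush with the sleeve's top; origin on the chuck's axis at the jaw's foot when fully open (107 mm above the dock's underside), moving with the jaw
- white_bob: polishing bob: steel shank 12 mm across with a round white head, for plastic boards, 23 mm across; 46 mm tall in all, standing loose (up to 5 mm of play each way) in one of the chucks, the last 19 mm showing above the sleeve; origin under its foot. Which chuck it stands in varies
- brown_bob: polishing bob: steel shank 12 mm across with a round dark brown head, for bamboo boards, 23 mm across; 46 mm tall in all, standing loose (up to 5 mm of play each way) in one of the chucks, the last 19 mm showing above the sleeve; origin under its foot. Which chuck it stands in varies
- canister: steel canister with a toggle latch on its front, 55 mm across, 60 mm tall, bystander; origin under its centre
- owl: white and blue ceramic magnet owl, 38 mm across, 60 mm tall, bystander; origin under its centre
- opener: red plastic bottle opener lying flat, 120 mm long along its own y, 36 mm wide, 8 mm thick, bystander; origin under its middle
- white_board: round white plastic cutting board lying flat, 220 mm across, 10 mm thick, the next to be polished, bystander; origin under its centre
- mug: blue ceramic mug, 80 mm across, 85 mm tall, handle towards its own +y, bystander; origin under its centre
- jar: amber glass jar with a white cap, 60 mm across, 75 mm tall, bystander; origin under its centre
There are look-alikes about, which are no part of the job. What is shaped like the blue_chuck but green is not meant. What is shaped like the yellow_chuck but orange is not meant.

How it is judged:
At the end, for the whole second after the job is handed in: All three jaws press the white bob with over 7 N each; it is within 6 mm of its chuck's axis, within 0.06 rad of upright, at rest. The brown bob stands in the other chuck (within 15 mm, tilt under 0.45 rad), whose red mark is within 8 mm of its start (((horizontal distance between white_bob and blue_chuck_grip below 0.006 m and horizontal distance between brown_bob and yellow_chuck_grip below 0.015 m and contact force between each of blue_chuck_jaw0, blue_chuck_jaw1, blue_chuck_jaw2 and white_bob above 7 N and distance of yellow_chuck_mark from where it was at the start of the episode below 0.008 m) or (horizontal distance between white_bob and yellow_chuck_grip below 0.006 m and horizontal distance between brown_bob and blue_chuck_grip below 0.015 m and contact force between each of yellow_chuck_jaw0, yellow_chuck_jaw1, yellow_chuck_jaw2 and white_bob above 7 N and distance of blue_chuck_mark from where it was at the start of the episode below 0.008 m)) and angle between white_bob's own z axis and vertical below 0.06 rad and angle between brown_bob's own z axis and vertical below 0.45 rad and linear speed of white_bob below 0.02 m/s); the robot touches nothing.
It fails at once if a jaw is wrenched onto a bob with more than 40 N (contact force between any of blue_chuck_jaw0, blue_chuck_jaw1, blue_chuck_jaw2, yellow_chuck_jaw0, yellow_chuck_jaw1, yellow_chuck_jaw2 and white_bob above 40 N or contact force between any of blue_chuck_jaw0, blue_chuck_jaw1, blue_chuck_jaw2, yellow_chuck_jaw0, yellow_chuck_jaw1, yellow_chuck_jaw2 and brown_bob above 40 N).
It fails at once if a bystander is moved by more than 30 mm (distance of any of canister, owl, opener, white_board, mug, jar from where it was at the start of the episode above 0.03 m).
It fails at once if the wrong chuck (the one with the brown bob) is turned: its mark moves more than 15 mm ((horizontal distance between brown_bob and blue_chuck_grip below 0.015 m and distance of blue_chuck_mark from where it was at the start of the episode above 0.015 m) or (horizontal distance between brown_bob and yellow_chuck_grip below 0.015 m and distance of yellow_chuck_mark from where it was at the start of the episode above 0.015 m)).
It also fails if it takes over 51 s, if anything falls off the work surface, if the arm or the gripper's body presses on something with over 40 N, if the wrist force passes 120 N, or if a joint passes its speed limit or range.

ROBOT

A 6-joint arm with a two-finger parallel gripper is mounted at the origin on the work surface. World frame = base frame: x ahead of the robot, y to its left, z up, the work surface at z = 0. Lengths are in m, angles in rad, forces in N, time in s.
With the tool pointing down it reaches from about 0.35 to 0.975 m from the base axis. Payload 4.9 kg.
Tool frame: the origin (TCP) lies midway between the tips of the shut fingers; the grasp point (between the pads) lies 19 mm behind it (ctrl.hold_point_z is the distance from the TCP to the grasp point, in m); z points along the fingers, y is the line along which they close (so a half turn about z gives the same grasp; the last joint's range is limited). The gripper opens to 85 mm and grips with 20 to 120 N. Pads are 22 mm wide; open, the fingers measure 114 mm over their backs; the gripper's body (76 mm by 85 mm) begins 54 mm behind the grasp point. The pads swing forward as they close: fully open they stand 13 mm farther back than shut.
Start: joints at [-1.416, 0.053, 1.613, -0, 1.476, -0.119], TCP at [0.169, -0.602, 0.231] pointing down, gripper open.
Joint ranges: [-3.01, 3.01], [-1.01, 2.22], [0.06, 2.58], [-1.02, 4.17], [0.09, 2.62], [-3.14, 3.14]. Speed limits (rad/s): [2.57, 2.57, 3.14, 3.14, 3.14, 3.14].

INTERFACE

Orientations are given as a rotation vector (axis times angle).
In Python, from station import status, viewer, finish_job, ctrl gives the robot as it stands.
- The arm moves only by the shell command python3 -m jog 'ROWS' [FORCE]. ROWS is JSON, a list of rows, each a list of 7 numbers: the turn, a rotation vector about the tool's x, y, z each as a share of 5 degrees, from -1 to 1, then the shift along the tool's x, y, z each as a share of 30 mm, from -1 to 1, then the opening, from -1 (shut) to 1 (fully open). A call has 1 to 5 rows; each row shifts and turns the commanded pose from where the row before left it, along the tool's axes as they then stand; what a row does not reach is not made up. A row lasts 1/8 s, in which the tool goes at most 62.5 mm and 10.7 degrees, less where a joint would pass 70% of its speed; a pose out of reach is approached as far as the arm can. A call with a number of a shift or a turn outside -1 to 1 is refused whole. A call with a gripper value outside its range is refused whole. The fingers move at their own pace and stop on an object; FORCE is the grip in N (left out, the last holds). Time passes only in rows, so rows that do not move let the fingers close. It gives the time, the measured TCP pose, the force, the opening and the grip force at its end, in the units of the state.
- status.get_obs(): the state, without advancing time (a new reading comes with each control period).
- viewer.get_image(name): name is "scene" or "top" or "wrist"; returns a dict with "img" (400x640x3 uint8, red, green, blue), "fovy" (degrees; the focal length in pixels is half the picture's height over the tangent of half this angle, whatever the lens; pixels are square), "cx", "cy" (the principal point, pixels), "rvec" (rotation vector, rad) and "tvec" (3), from world to camera coordinates, as OpenCV has them. Camera axes: x right, y down, z forward; pixel columns grow to the right and rows downward; lengths in m; the calibration is good to about 2 mm. A picture is of the moment at which its call begins. There is no depth.
- finish_job(): hands the job in; it is judged then, once.
The state is a dict: "t": time; "q": joint angles; "dq": joint speeds; "effort": joint torques, N m; "tool_pos": TCP position; "tool_rot": TCP orientation; "contact_force": force on the tool from outside, world axes, zero at the start; "wrist_torque": the same for the moment, N m; "opening": finger opening in m; "grip_force": force on a finger pad.
Only numpy, scipy, OpenCV 4.12 (cv2) and the standard library are available. Lean on these libraries where they do the work, as an engineer would, in place of code of your own. Each camera call takes 0.05 s, during which the arm holds its last target. There are 200 camera calls.

## Working session

There is one attempt and no reset: what is moved stays moved. The work goes in short steps, Python scripts to look and compute and a shell command to move; the robot and the scene stay as the last step left them, time stands still between calls to the robot, and variables do not carry over. Pictures are saved under pics/ and viewed, at most 10 in all, crops included, and the job is handed in when it is done.

```bash
mkdir -p pics; ls; python3 - <<'E'
from station import status, viewer, ctrl
import cv2
print(status.get_obs(), ctrl.hold_point_z)
for n in("scene","top"):
    d=viewer.get_image(n); cv2.imwrite(f"pics/{n}0.png",d["img"][:,:,::-1]); print(n,{k:v for k,v in d.items() if k!="img"})
E
```

```text
pics
{'t': 0.0, 'q': array([-1.41596912e+00,  5.33772581e-02,  1.61427466e+00, -9.31303603e-06,
        1.47600112e+00, -1.19025089e-01]), 'dq': array([-0.00119231,  0.00027038, -0.00094218,  0.0020922 ,  0.00094691,
        0.00015445]), 'effort': array([ 6.18452559e-04, -3.93681693e+01, -3.70175707e+01, -5.59476621e-05,
        7.15182090e-03,  7.80122036e-06]), 'tool_pos': array([ 0.16891356, -0.6011025 ,  0.23006193]), 'tool_rot': array([-3.11014734e+00, -4.28543480e-01,  7.24444644e-05]), 'contact_force': array([-0.1562217 , -0.08124108,  0.45420688]), 'wrist_torque': array([0.0186046 , 0.00360032, 0.00800166]), 'grip_force': 0.0, 'opening': 0.08558267863255366} 0.0187
scene {'fovy': 56.730531179596326, 'cx': 316.1213957638109, 'cy': 201.98253253305649, 'rvec': array([ 2.15895015,  0.99902807, -0.41304283]), 'tvec': array([-0.31991361, -0.18558142,  1.42011435])}
top {'fovy': 45.284826425962684, 'cx': 318.8516199206265, 'cy': 198.65575711869232, 'rvec': array([ 2.18531357, -2.18210857,  0.10135178]), 'tvec': array([-0.00764441,  0.49144432,  1.29100425])}
```

View pics/scene0.png

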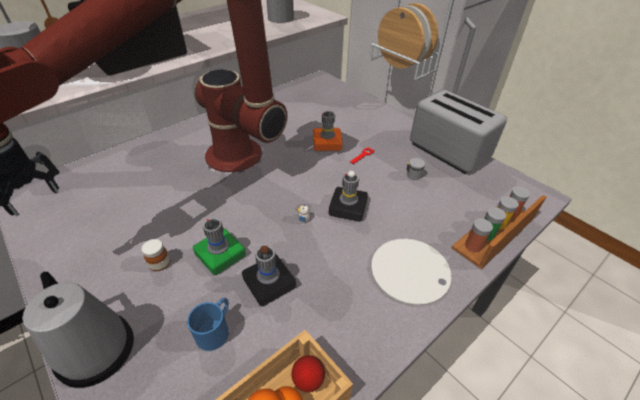

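View pics/top0.png

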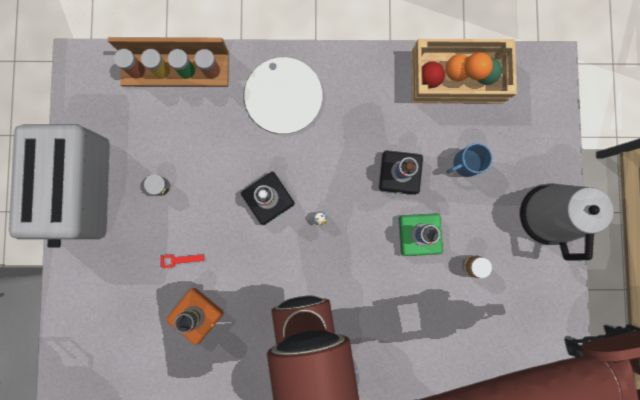

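Candidates in the scene and top pictures:
- black dock, white head: (349,190) / (265,195)
- black dock, brown head, blue band: (266,265) / (404,168)
- green: (213,235) / (425,235)
- orange: (328,125) / (190,318)

I choose the white-headed black one and check it in a crop.

```bash
python3 - <<'E'
import cv2, numpy as np
a=cv2.imread("pics/scene0.png")[160:225,315:385]; b=cv2.imread("pics/top0.png")[165:230,232:302]
r=lambda i:cv2.resize(i,(400,371),interpolation=cv2.INTER_CUBIC)
cv2.imwrite("pics/crop0.png",np.hstack([r(a),r(b)]))
E
```

```text
(no output)
```

View pics/crop0.png

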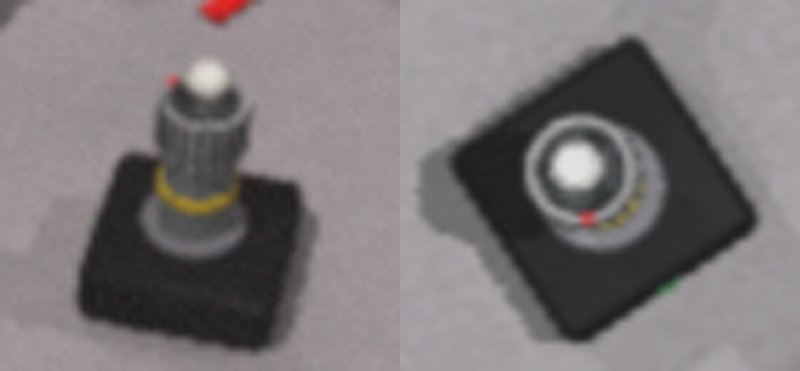

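White bob in the yellow-banded chuck. The sleeve rim centre is at about (263.5,194.8) in top, the dock top centre at (268.0,197.9), and the rim in scene at about (350.7,177).

```bash
cat > h.py <<'E'
import numpy as np, cv2
from scipy.spatial.transform import Rotation as R
CAL=dict(scene=(56.730531179596326,316.1213957638109,201.98253253305649,[2.15895015,.99902807,-.41304283],[-.31991361,-.18558142,1.42011435]),
top=(45.284826425962684,318.8516199206265,198.65575711869232,[2.18531357,-2.18210857,.10135178],[-.00764441,.49144432,1.29100425]))
def px2w(cal,u,v,z):
    fy,cx,cy,r,t=cal; f=200/np.tan(np.radians(fy)/2); M=R.from_rotvec(r).as_matrix()
    d=M.T@np.array([(u-cx)/f,(v-cy)/f,1]); c=-M.T@np.array(t); return c+d*(z-c[2])/d[2]
def w2px(cal,p):
    fy,cx,cy,r,t=cal; f=200/np.tan(np.radians(fy)/2); q=R.from_rotvec(r).as_matrix()@np.array(p)+t; return q[:2]/q[2]*f+[cx,cy]
def imcal(d): return (d["fovy"],d["cx"],d["cy"],d["rvec"],d["tvec"])
E
python3 - <<'E'
from h import *
P=lambda n,x,y,z:print(n,px2w(CAL[n],x,y,z).round(4))
P("top",263.5,194.8,.132);P("top",268,197.9,.04);P("scene",350.7,177.2,.132)
P("top",232+(588-400)/5.714,165+219/5.714,.132);P("scene",315+173/5.714,160+80/5.714,.132)
P("top",320,218,.055);P("top",232+(577-400)/5.714,165+166/5.714,.148)
T=R.from_rotvec([-3.11014734,-.42854348,0]).as_matrix();print(T.round(3))
E
```

```text
top [0.4916 0.1326 0.132 ]
top [0.4916 0.1302 0.04  ]
scene [0.4969 0.1324 0.132 ]
top [0.4702 0.1289 0.132 ]
scene [0.4754 0.1303 0.132 ]
top [ 0.4371 -0.0097  0.055 ]
top [0.492  0.1322 0.148 ]
[[ 0.963  0.27  -0.   ]
 [ 0.27  -0.963  0.002]
 [ 0.    -0.002 -1.   ]]
```

```bash
python3 -m jog '[[0,0,0,0.5,-1,0,1],[0,0,0,0.5,-1,0,1],[0,0,0,0.7,-1,0,1],[0,0,0,0.7,-1,0,1],[0,0,0,0.8,-1,0,1]]' 30; python3 -m jog '[[0,0,0,0.8,-1,0,1],[0,0,0,0.8,-1,0,1],[0,0,0,0.8,-1,0,1],[0,0,0,0.8,-1,0,1],[0,0,0,0.8,-1,0,1]]'; python3 -m jog '[[0,0,0,0.8,-1,0,1],[0,0,0,0.8,-1,0,1],[0,0,0,0.8,-1,0,1],[0,0,0,0.8,-1,0,1],[0,0,0,0.8,-1,0,1]]'; python3 -c "
from station import status
print(status.get_obs()['q'])"
```

```text
t: 0.72
tool_pos: [0.221, -0.43, 0.2307]
tool_rot: [-3.111, -0.428, 0.0]
contact_force: [0.3, -0.4, 0.1]
opening: 0.0857
grip_force: 0.0
t: 1.35
tool_pos: [0.296, -0.2531, 0.2309]
tool_rot: [-3.112, -0.428, 0.0]
contact_force: [0.2, 0.1, -0.5]
opening: 0.0856
grip_force: 0.0
t: 1.98
tool_pos: [0.3709, -0.0763, 0.2309]
tool_rot: [-3.112, -0.429, 0.0]
contact_force: [-0.3, 0.8, -0.4]
opening: 0.0854
grip_force: 0.0
[-4.00110140e-01 -6.00322572e-01  2.14443975e+00 -2.14286617e-05
  1.59759380e+00  8.96977154e-01]
```

```bash
python3 -m jog '[[0,0,0,0.95,-0.92,0,1],[0,0,0,0.95,-0.92,0,1],[0,0,0,0.95,-0.92,0,1],[0,0,0,0.95,-0.92,0,1],[0,0,0,0.95,-0.92,0,1]]';python3 -m jog '[[0,0,0,0.5,-0.5,0,1],[0,0,0,0.5,-0.5,0,1],[0,0,-1,0,0,0,1],[0,0,-1,0,0,0,1],[0,0,-1,0,0,0,1]]'; for i in 1 2; do python3 -m jog '[[0,0,-1,0,0,0,1],[0,0,-1,0,0,0,1],[0,0,-1,0,0,0,1],[0,0,-1,0,0,0,1],[0,0,-1,0,0,0,1]]'; done; python3 - <<'E'
from h import *
from station import status, viewer
o=status.get_obs();print(o['q'],o['tool_pos'],R.from_rotvec(o['tool_rot']).as_matrix().round(3))
d=viewer.get_image("wrist");cv2.imwrite("pics/w1.png",d["img"][:,:,::-1]);np.save("w1.npy",np.array(imcal(d),dtype=object),allow_pickle=True)
for z in(.098,.132,.151):print(w2px(imcal(d),[.492,.131,z]))
E
```

```text
t: 2.6
tool_pos: [0.4709, 0.0951, 0.2308]
tool_rot: [3.112, 0.429, -0.001]
contact_force: [-0.2, -0.1, 0.2]
opening: 0.0856
grip_force: 0.0
t: 3.22
tool_pos: [0.4912, 0.1303, 0.231]
tool_rot: [3.028, 0.835, -0.001]
contact_force: [-0.7, -0.3, -0.6]
opening: 0.0852
grip_force: 0.0
t: 3.85
tool_pos: [0.4912, 0.1302, 0.231]
tool_rot: [2.776, 1.47, -0.001]
contact_force: [0.2, -0.4, 0.2]
opening: 0.085
grip_force: 0.0
t: 4.47
tool_pos: [0.4912, 0.1302, 0.231]
tool_rot: [-2.392, -2.036, 0.001]
contact_force: [0.5, -0.0, -0.2]
opening: 0.0854
grip_force: 0.0
[ 1.12835665e-01 -2.31272341e-01  1.87945893e+00 -3.43671766e-04
  1.49420508e+00  2.73156574e-01] [0.4911738  0.13023682 0.23098066] [[ 0.16   0.987 -0.001]
 [ 0.987 -0.16  -0.   ]
 [-0.001 -0.001 -1.   ]]
[314.02151981 189.02125391]
[314.09355078 201.16367558]
[314.14234297 209.38868261]
```

View pics/w1.png

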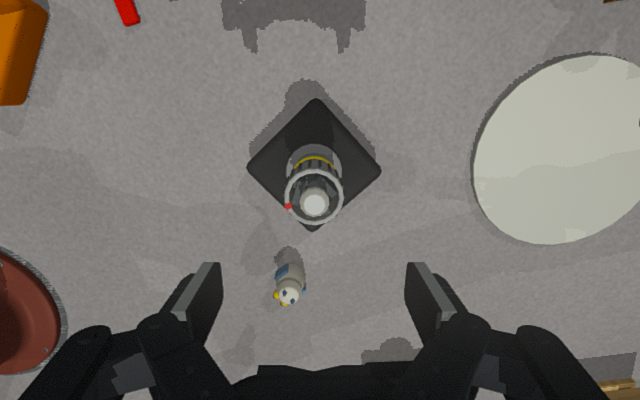

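```bash
python3 - <<'E'
from h import *
c=list(np.load("w1.npy",allow_pickle=True))
print(px2w(c,314,199,.132),px2w(c,314,198,.132),px2w(c,315,203,.151))
for q in([.492,.131,.132],[.492,.155,.132],[.516,.131,.132],[.468,.131,.132]):print(w2px(c,q))
g=cv2.imread("pics/w1.png")[150:250,260:370];cv2.imwrite("pics/w1c.png",cv2.resize(g,(660,600),interpolation=cv2.INTER_CUBIC))
E
python3 -m jog '[[0,0,-1,0,0,0,1],[0,0,-1,0,0,0,1],[0,0,-1,0,0,0,1],[0,0,-1,0,0,0,1],[0,0,-1,0,0,0,1]]'; python3 -m jog '[[0,0,-1,0,0,0,1],[0,0,-1,0,0,0,1],[0,0,-1,0,0,0,1],[0,0,0,0,0,0,1]]'
```

```text
[0.49221443 0.13281078 0.132     ] [0.4923472  0.13363943 0.132     ] [0.49341819 0.13585682 0.151     ]
[314.09355078 201.16367558]
[309.19975218 172.22816607]
[343.89169171 196.62725655]
[284.58161539 205.65652316]
t: 5.15
tool_pos: [0.4912, 0.1304, 0.2311]
tool_rot: [-1.896, -2.505, 0.001]
contact_force: [-0.2, 0.4, -0.5]
opening: 0.0858
grip_force: 0.0
t: 5.65
tool_pos: [0.4913, 0.1304, 0.2311]
tool_rot: [-1.557, -2.728, 0.001]
contact_force: [-0.2, 0.2, -0.1]
opening: 0.0855
grip_force: 0.0
```

View pics/w1c.png

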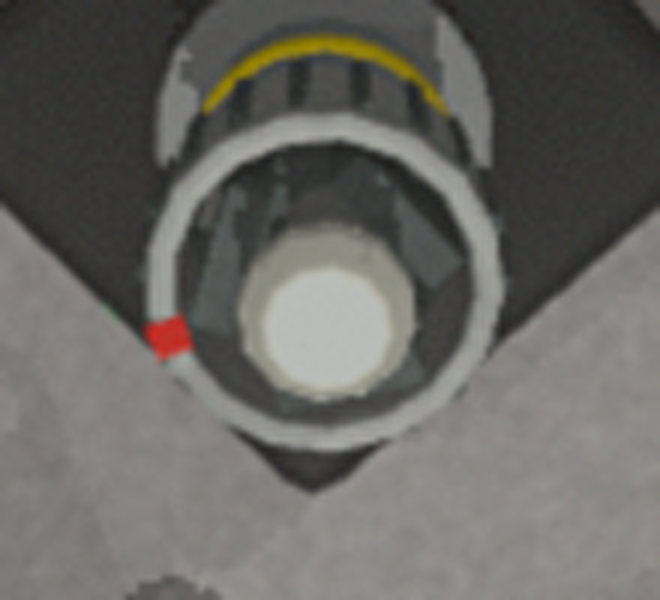

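Rim centre at (314.2,196.7) in the wrist view, giving (0.492,0.134). Averaged with the top view, the aim is (0.493,0.1325). Red mark at (288,206).

```bash
python3 -m jog '[[0,0,0,0.03,0.09,0.6,1],[0,0,0,0,0,0.8,1],[0,0,0,0,0,0.8,1],[0,0,0,0,0,0.8,1],[0,0,0,0,0,0.8,1]]'; python3 -m jog '[[0,0,0,0,0,0.65,1],[0,0,0,0,0,0,1],[0,0,0,0,0,0,0.3],[0,0,0,0,0,0,0.2],[0,0,0,0,0,0,0.2]]' 20;  python3 - <<'E'
from h import *
from station import status, viewer
o=status.get_obs();print(o)
T=R.from_rotvec(o['tool_rot']).as_matrix();print(T.round(3))
d=viewer.get_image("wrist");cv2.imwrite("pics/w2.png",d["img"][:,:,::-1])
E
```

```text
t: 6.28
tool_pos: [0.4925, 0.1329, 0.115]
tool_rot: [-1.556, -2.728, 0.002]
contact_force: [0.1, -0.5, -0.5]
opening: 0.0856
grip_force: 0.0
t: 6.9
tool_pos: [0.4936, 0.1327, 0.0988]
tool_rot: [1.554, 2.729, -0.0]
contact_force: [-2.2, -1.6, 1.2]
opening: 0.0511
grip_force: 1.2
{'t': 6.9, 'q': array([ 1.17368754e-01, -1.00119639e-01,  1.99320371e+00, -6.72293831e-04,
        1.24791785e+00, -4.18071339e-01]), 'dq': array([-0.00161616,  0.00390493,  0.00371669,  0.00313359, -0.01250016,
        0.0001445 ]), 'effort': array([ 4.89547458e-01, -2.88346374e+01, -3.41495275e+01,  3.35308900e-01,
       -6.08562268e-01,  1.53727265e-02]), 'tool_pos': array([0.49358464, 0.13273349, 0.09881396]), 'tool_rot': array([ 1.55394719e+00,  2.72937512e+00, -2.55776813e-04]), 'contact_force': array([-2.20030467, -1.60833002,  1.22110628]), 'wrist_torque': array([-0.29625599,  0.33212573,  0.04164175]), 'grip_force': 1.241756789968349, 'opening': 0.05108927383562783}
[[-0.51   0.86   0.001]
 [ 0.86   0.51  -0.001]
 [-0.001  0.    -1.   ]]
```

View pics/w2.png

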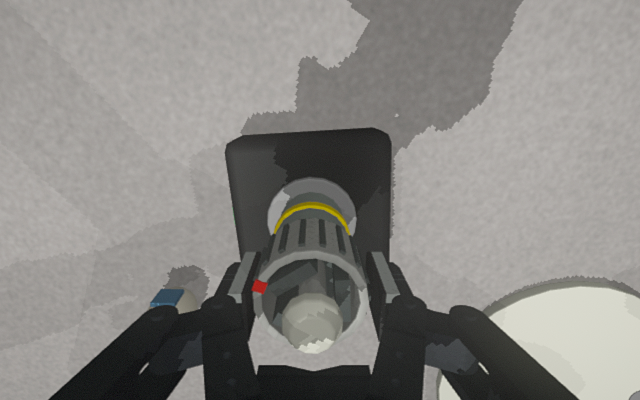

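```bash
python3 -m jog '[[0,0,0,0,-0.045,0.05,0.15],[0,0,0,0,0,0,-0.1],[0,0,0,0,0,0,-0.3],[0,0,0,0,0,0,-0.3]]' 40; cat > s.py <<'E'
from h import *
from station import status
o=status.get_obs(); T=R.from_rotvec(o['tool_rot']).as_matrix()
print('t',o['t'],'q6',o['q'][5].round(3),'Ftool',(T.T@o['contact_force']).round(2),'Mz',o['wrist_torque'].round(3),'eff6',o['effort'][5].round(3),'open',o['opening'].round(4),'grip',round(float(o['grip_force']),1),'pos',o['tool_pos'].round(4),'yawx',np.arctan2(T[1,0],T[0,0]).round(3))
E
python3 s.py
```

```text
t: 7.45
tool_pos: [0.4925, 0.1323, 0.0971]
tool_rot: [1.554, 2.73, 0.001]
contact_force: [-3.3, -1.7, 5.4]
opening: 0.0477
grip_force: 41.1Traceback (most recent call last):
  File "s.py", line 4, in <module>
    print('t',o['t'],'q6',o['q'][5].round(3),'Ftool',(T.T@o['contact_force']).round(2),'Mz',o['wrist_torque'].round(3),'eff6',o['effort'][5].round(3),'open',o['opening'].round(4),'grip',round(float(o['grip_force']),1),'pos',o['tool_pos'].round(4),'yawx',np.arctan2(T[1,0],T[0,0]).round(3))
                                                                                                                                                             ^^^^^^^^^^^^^^^^^^
AttributeError: 'float' object has no attribute 'round'
```

Gripped at 47.7 mm, which is the sleeve's width. Now the turn, within the range that is certainly before first touch.

```bash
sed -i "s/o\['opening'\].round(4)/round(float(o['opening']),4)/" s.py; python3 s.py; python3 -m jog '[[0,0,0.5,0,0,0,-0.3],[0,0,1,0,0,0,-0.3],[0,0,1,0,0,0,-0.3]]' >/dev/null; python3 s.py;  python3 -m jog '[[0,0,1,0,0,0,-0.3],[0,0,1,0,0,0,-0.3],[0,0,1,0,0,0,-0.3]]'>/dev/null; python3 s.py
```

```text
t 7.45 q6 -0.419 Ftool [ 0.2  -3.67 -5.42] Mz [-0.261  0.48   0.108] eff6 0.079 open 0.0477 grip 41.1 pos [0.4925 0.1323 0.0971] yawx 2.107
t 7.825 q6 -0.199 Ftool [-0.82 -3.93 -6.33] Mz [-0.326  0.636  0.227] eff6 -0.355 open 0.0475 grip 41.3 pos [0.4923 0.1321 0.0971] yawx 1.886
t 8.2 q6 0.063 Ftool [-2.08 -6.44 -6.68] Mz [-0.289  0.78   0.226] eff6 -0.353 open 0.0472 grip 41.4 pos [0.492  0.1321 0.0971] yawx 1.624
```

```bash
python3 -m jog '[[0,0,1,0,-0.04,0,-0.3],[0,0,1,0,0,0,-0.3],[0,0,1,0,0,0,-0.3],[0,0,1,0,0,0,-0.3],[0,0,1,0,0,0,-0.3]]' >/dev/null; python3 s.py;  python3 - <<'E'
import cv2
from station import viewer
d=viewer.get_image("wrist");cv2.imwrite("pics/w3.png",cv2.resize(d["img"][180:380,200:440,::-1],None,fx=2,fy=2))
E
python3 s.py
```

```text
t 8.825 q6 0.5 Ftool [-2.8  -1.74 -4.92] Mz [-0.242  0.454  0.198] eff6 -0.358 open 0.0483 grip 41.2 pos [0.4914 0.1322 0.0972] yawx 1.188
t 8.875 q6 0.502 Ftool [-2.21 -1.69 -5.58] Mz [-0.302  0.41  -0.163] eff6 0.186 open 0.0475 grip 40.9 pos [0.4914 0.1322 0.0971] yawx 1.185
```

View pics/w3.png

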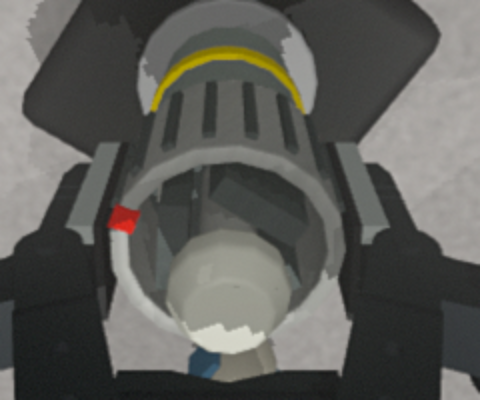

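The mark stays at (262,290) beside the pad, so the sleeve turns with the gripper and moving friction is about 0.2–0.23 N m. Going on in small steps.

```bash
python3 -m jog '[[0,0,1,0,0,0,-0.3],[0,0,1,0,0,0,-0.3]]' >/dev/null; python3 s.py;  python3 -m jog '[[0,0,1,0,0,0,-0.3],[0,0,1,0,0,0,-0.3]]' >/dev/null; python3 s.py
```

```text
t 9.125 q6 0.674 Ftool [-2.94 -2.63 -6.8 ] Mz [-0.215  0.58   0.176] eff6 -0.358 open 0.0475 grip 41.3 pos [0.4912 0.1323 0.0971] yawx 1.013
t 9.375 q6 0.849 Ftool [-3.94 -3.05 -6.41] Mz [-0.144  0.615  0.217] eff6 -0.357 open 0.0478 grip 41.3 pos [0.4911 0.1324 0.0971] yawx 0.839
```

```bash
python3 -m jog '[[0,0,1,0,0,0,-0.3],[0,0,1,0,0,0,-0.3]]' >/dev/null; python3 s.py
```

```text
t 9.625 q6 1.023 Ftool [-3.76 -2.78 -6.96] Mz [-0.056  0.73   0.182] eff6 -0.357 open 0.0475 grip 41.3 pos [0.4909 0.1325 0.0971] yawx 0.664
```

```bash
python3 -m jog '[[0,0,1,0,0,0,-0.3]]' >/dev/null; python3 s.py
```

```text
t 9.75 q6 1.11 Ftool [-4.84 -3.86 -6.44] Mz [-0.033  0.741  0.203] eff6 -0.357 open 0.0478 grip 41.3 pos [0.4909 0.1326 0.0971] yawx 0.577
```

Effort of joint 6 is a clean signal: baseline −0.357, so firm should read about −0.46.

```bash
python3 -m jog '[[0,0,1,0,0,0,-0.3],[0,0,1,0,0,0,-0.3]]' >/dev/null; python3 s.py
```

```text
t 10.0 q6 1.285 Ftool [-4.28 -2.84 -6.85] Mz [0.026 0.789 0.248] eff6 -0.356 open 0.048 grip 41.3 pos [0.4908 0.1328 0.0971] yawx 0.403
```

```bash
python3 -m jog '[[0,0,1,0,0,0,-0.3],[0,0,1,0,0,0,-0.3]]' >/dev/null; python3 s.py
```

```text
t 10.25 q6 1.46 Ftool [-4.71 -2.57 -5.95] Mz [0.104 0.849 0.243] eff6 -0.356 open 0.0475 grip 41.3 pos [0.4907 0.133  0.0971] yawx 0.228
```

```bash
python3 -m jog '[[0,0,1,0,0,0,-0.3],[0,0,1,0,0,0,-0.3]]' >/dev/null; python3 s.py
```

```text
t 10.5 q6 1.634 Ftool [-4.77 -3.32 -6.43] Mz [0.181 0.829 0.225] eff6 -0.338 open 0.048 grip 41.4 pos [0.4906 0.1332 0.0971] yawx 0.054
```

```bash
python3 -m jog '[[0,0,1,0,0,0,-0.3]]' >/dev/null; python3 s.py
```

```text
t 10.625 q6 1.721 Ftool [-5.67 -2.14 -7.34] Mz [0.283 0.809 0.211] eff6 -0.319 open 0.0478 grip 41.4 pos [0.4907 0.1333 0.0972] yawx -0.034
```

```bash
python3 -m jog '[[0,0,1,0,0,0,-0.3]]' >/dev/null; python3 s.py
```

```text
t 10.75 q6 1.808 Ftool [-6.15 -3.28 -6.56] Mz [0.349 0.848 0.254] eff6 -0.299 open 0.0475 grip 41.4 pos [0.4906 0.1334 0.0971] yawx -0.121
```

Effort left its baseline steadily at q6 ≈ 1.55 (−0.356 → −0.299, about 0.02 N m per row). That matches the climb expected after first touch. Firm would be at about −0.25, roughly two more rows.

```bash
python3 -m jog '[[0,0,1,0,0,0,-0.3]]' >/dev/null; python3 s.py
```

```text
t 10.875 q6 1.896 Ftool [-6.82 -3.16 -6.31] Mz [0.365 0.831 0.281] eff6 -0.279 open 0.0476 grip 41.4 pos [0.4907 0.1335 0.0971] yawx -0.208
```

```bash
python3 -m jog '[[0,0,1,0,0,0,-0.3]]' >/dev/null; python3 s.py;python3 -m jog '[[0,0,0,0,0,0,-0.3],[0,0,0,0,0,0,-0.3]]' >/dev/null; python3 s.py
python3 - <<'E'
import cv2
from station import viewer
d=viewer.get_image("wrist");cv2.imwrite("pics/w4.png",cv2.resize(d["img"][180:380,200:440,::-1],None,fx=2.5,fy=2.5,interpolation=cv2.INTER_CUBIC))
E
```

```text
t 11.0 q6 1.983 Ftool [-6.89 -2.67 -7.  ] Mz [0.425 0.863 0.362] eff6 -0.258 open 0.0477 grip 41.4 pos [0.4907 0.1336 0.0971] yawx -0.295
t 11.25 q6 1.981 Ftool [-6.25 -2.21 -5.88] Mz [ 0.383  0.902 -0.097] eff6 -0.096 open 0.0471 grip 41.1 pos [0.4907 0.1337 0.0972] yawx -0.294
```

View pics/w4.png

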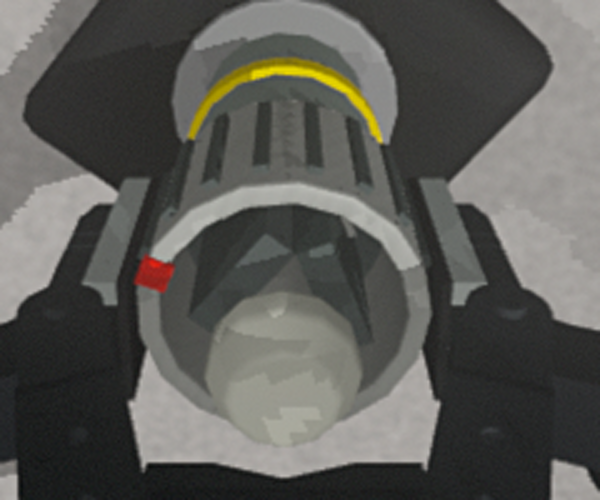

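All three jaws are closed in on the shank and the bob stands centred at (285,370) in the crop. I add half a row for margin, then release and lift straight up.

```bash
python3 -m jog '[[0,0,0.6,0,0,0,-0.3]]' >/dev/null; python3 s.py; python3 -m jog '[[0,0,0,0,0,0,1],[0,0,0,0,0,0,1],[0,0,0,0,0,0,1],[0,0,0,0,0,0,1],[0,0,0,0,0,0,1]]'; python3 s.py; python3 -m jog '[[0,0,0,0,0,-0.5,1],[0,0,0,0,0,-0.8,1],[0,0,0,0,0,-1,1],[0,0,0,0,0,-1,1],[0,0,0,0,0,-0.7,1]]'; python3 -m jog '[[0,0,0,0,0,-0.5,1],[0,0,0,0,0,0,1]]'
python3 - <<'E'
import cv2
from h import *
from station import viewer
d=viewer.get_image("wrist");c=imcal(d);p=w2px(c,[.492,.133,.14]).astype(int);print(p)
cv2.imwrite("pics/w5.png",cv2.resize(d["img"][p[1]-60:p[1]+60,p[0]-70:p[0]+70,::-1],None,fx=4.5,fy=4.5,interpolation=cv2.INTER_CUBIC))
E
```

```text
t 11.425 q6 2.034 Ftool [-5.93 -3.25 -6.41] Mz [0.49  0.822 0.337] eff6 -0.087 open 0.0476 grip 41.4 pos [0.4907 0.1337 0.0971] yawx -0.346
t: 12.05
tool_pos: [0.491, 0.1321, 0.0963]
tool_rot: [-3.095, 0.541, -0.0]
contact_force: [0.1, -0.1, 0.5]
opening: 0.0853
grip_force: 0.0
t 12.05 q6 2.033 Ftool [ 0.14  0.06 -0.47] Mz [-0.006 -0.035  0.008] eff6 -0.001 open 0.0853 grip 0.0 pos [0.491  0.1321 0.0963] yawx -0.346
t: 12.68
tool_pos: [0.4917, 0.1322, 0.2195]
tool_rot: [-3.094, 0.54, -0.005]
contact_force: [0.4, -0.1, 0.6]
opening: 0.0855
grip_force: 0.0
t: 12.92
tool_pos: [0.4918, 0.1323, 0.2332]
tool_rot: [-3.094, 0.54, -0.005]
contact_force: [0.1, -0.3, 0.1]
opening: 0.0853
grip_force: 0.0
[313 203]
```

View pics/w5.png

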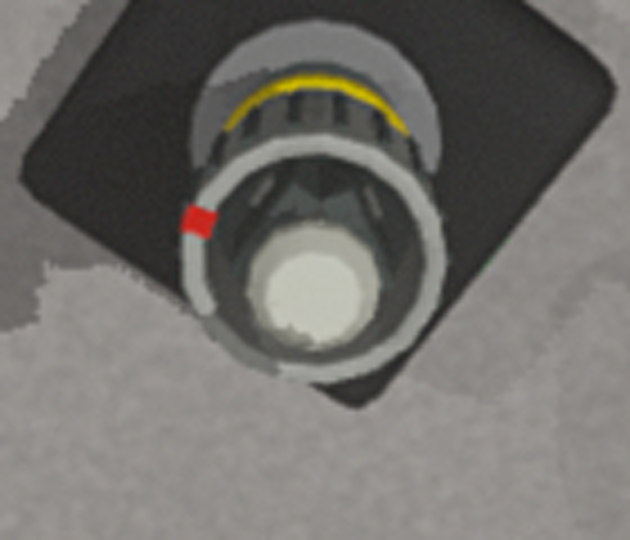

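The bob is upright and centred at (313,290) in the crop. The red mark at (199,221) stayed where the turn left it, so the chuck did not spring back. Mz rose about 0.13 N m over friction, which is firm, and the robot is clear.

```bash
python3 -c "
from station import finish_job
print(finish_job())"
```

```text
the job is handed in; nothing more can be done
None
```

The white bob was in the yellow-banded chuck; I turned that sleeve about 2.45 rad clockwise until it felt firm (roughly 0.1 N m above friction), let go, left everything else untouched, and handed in the job at about 13 s (the hand-in returned no verdict).

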